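# Return the setting block, then dial the lockout padlock open and present it

### The arm

A 6-joint arm with a two-finger parallel gripper is mounted at the origin on a cart in front of the work surface, level with it; the furniture and walls round the work are solid. World frame = base frame: x ahead of the robot, y to its left, z up, the work surface at z = 0. Lengths are in m, angles in rad, forces in N, time in s.
With the tool pointing down it reaches from about 0.3 to 1 m from the base axis. Payload 5.1 kg.
Tool frame: the origin (TCP) lies at the very end of the fingers, on their centre line; the grasp point (between the pads) lies 19 mm behind it; z points along the fingers, y is the line along which they close (so a half turn about z gives the same grasp; the last joint's range is limited). The gripper opens to 95 mm and grips with 3 to 60 N. Pads are 20 mm wide; open, the fingers measure 119 mm over their backs; the gripper's body (75 mm by 180 mm) begins 59 mm behind the grasp point.
Start: joints at [-1.234, 0.124, 1.65, -0, 1.367, -0.083], TCP at [0.265, -0.594, 0.215] pointing down, gripper open.
Joint ranges: [-2.61, 2.61], [-1.02, 2.33], [0.03, 2.71], [-1.35, 4.49], [0.32, 2.68], [-2.91, 2.91]. Speed limits (rad/s): [2.57, 2.57, 3.14, 3.14, 3.14, 3.14].

### API

Orientations are given as [roll, pitch, yaw] about the fixed x, y, z axes, in that order (R = Rz(yaw) Ry(pitch) Rx(roll)).
In Python, from workcell import bot gives the robot as it stands.
- The arm moves only by the tool drive_effector, called after ">>>" as name(argument=value, ...) on one line, values as JSON. Schema: {"type":"object","properties":{"motion":{"type":"object","properties":{"offsets":{"type":"array","items":{"type":"array","items":{"type":"number"},"minItems":7,"maxItems":7},"minItems":1,"maxItems":8}},"additionalProperties":false,"required":["offsets"]},"force":{"type":"number"},"only":{"type":"string"},"quiet":{"type":"boolean"},"lines":{"type":"string"}},"required":["motion"],"additionalProperties":false}. motion is an object whose key "offsets" holds a list of rows, 1 to 8 of them, each of 7 numbers: the finger opening in m, then dx, dy, dz in m, then a rotation vector rx, ry, rz in rad; each row is the pose to reach, as a shift and turn from the pose commanded when the call began, along the tool's axes at that moment; what a row does not reach only later rows make up. A row lasts 1/8 s, in which the tool goes at most 0.0625 m and 0.188 rad, less where a joint would pass 70% of its speed; a pose out of reach is approached as far as the arm can. The fingers move at their own pace and stop on an object; force is the grip in N (left out, the last holds). Time passes only in rows, so rows that do not move let the fingers close. The tool returns the time, the measured TCP pose, the force, the opening and the grip force at its end. only (a regular expression) keeps the lines of the reply that match it, lines (a string "A,B") keeps lines A to B, and quiet returns only ok. Input that does not fit is refused with a message, and nothing moves.
- bot.get_state(): the state, without advancing time (a new reading comes with each control period).
- bot.get_image(name): name is "scene" or "top" or "wrist"; returns a dict with "img" (480x640x3 uint8, red, green, blue), "mtx" (3x3 intrinsics, pixels), "R" (3x3) and "t" (3): a world point X has camera coordinates R X + t; the wrist camera has in their place "tool_from_camera" (4x4, takes a point from camera to tool coordinates, whose origin is the TCP and whose axes are the flange's). Camera axes: x right, y down, z forward; pixel columns grow to the right and rows downward; lengths in m; the calibration is good to about 2 mm. A picture is of the moment at which its call begins: read the wrist's pose just before it. There is no depth.
- bot.job_done(): hands the job in; it is judged then, once.
The state is a dict: "time_s": time; "joints": joint angles; "joint_velocities": joint speeds; "joint_torque": joint torques, N m; "ee_pos": TCP position; "tool_rot": TCP orientation; "ft_force": force on the tool from outside, world axes, zero at the start; "ft_torque": the same for the moment, N m; "width": finger opening in m; "grasp_force": force on a finger pad.
Only numpy, scipy, OpenCV 4.12 (cv2) and the standard library are available. Lean on these libraries where they do the work, as an engineer would, in place of code of your own. Each camera call takes 0.05 s, during which the arm holds its last target. There are 200 camera calls.

### The job

The press set-up is finished, so the lockout can come off: stand the setting block that was left on the bench in its own free pocket of the three-pocket rack, fully down, and let go of it. Then take the dial padlock off the staple of the grey lockout box: with the shackle counted as twelve o'clock, turn the dial's pointer clockwise to the click at two o'clock, then back anticlockwise to the click at twelve, pull the lock body away from the staple until the shackle is fully out, and unhook it. End the program while still holding the open lock motionless in the gripper, level with its dial upward and at least 10 cm higher than it lay on the box, and do not disturb the two blocks in the rack or the other things on the bench.

Things in the scene. Friction and masses are not known exactly. Their poses are not given: they have to be found in the camera images.
- block_b: the setting block left on the bench, standing upright, z up: polished steel, 40 mm along its x, 18 mm thick along its y, 64 mm tall (full length up to 56 mm, then a step 8 mm high and 26 mm long, centred 7 mm towards -x), 0.33 kg, two small dots on its -x end. Origin: centre of the underside
- rack: fixed dark steel base plate, 78 mm (its x) by 196 mm (its y), 8 mm thick; on it three aluminium pocket blocks in a row along its y, centres 60 mm apart, in changing order. Origin: centre of the underside
- mouth_b (a point): mouth of the free pocket, the block's own (two dots on its front): centre of the opening in the top of its pocket block (62 by 56 mm, top 36 mm above the bench). Opening 42.5 mm along its x, 20.5 mm along its y, 2 mm chamfer, 22 mm deep; z up. A block fully down has its origin 22 mm below this point and its x along this x (either way round)
- block_a: the thinnest setting block (12 mm thick, otherwise the same), in its own pocket of the rack; leave it there
- block_c: the thickest setting block (24 mm thick, otherwise the same), in its own pocket of the rack; leave it there
- lockout_box: fixed grey sheet-steel box, 156 mm (x) by 240 mm (y; 262 mm over the end handles); flat deck 70 mm above the bench with a 3 mm rubber pad, 100 by 74 mm, on which the padlock lies. Origin: centre of the underside; z up
- staple (a point): staple on the deck: point midway between the feet of its two wire legs, at deck height. Legs 21.5 mm apart along its y, wire 5 mm, opening 16.5 mm wide; upper side of the top bar 35.5 mm above the deck. A flat hasp leaf 1.8 mm thick lies round the legs, its low hinge knuckle 52 mm to the +y side
- padlock: dial padlock on its back on the pad, loose: steel body 56 mm (its x) by 52 mm (y) by 28 mm thick, 0.5 kg in all. Origin: centre of the underside; z up; x points to the shackle side = twelve o'clock. Two shackle legs leave the +x face 14 mm above the underside: heel leg at y = -14 mm (stays in the body), toe leg at y = +14 mm (comes out); only the toe leg runs through the staple
- toe (a point): end of the shackle's toe leg, on its axis (8 mm round bar; legs joined by a round bow reaching x = +70 mm of the lock when shut). Shut it is 4 mm inside the body; fully out it leaves a 13 mm gap to the body's face. To unhook, push the lock back towards the staple till the wire is in this gap, near or against the body's face, then lift the lock straight up
- dial_grip (a point): point on the dial's axis at half height of its grip bar, 44 mm above the lock's underside. Black bar 10 mm thick, about 30 mm long, 18 mm high (top 52.5 mm, foot 34.5 mm above the lock's underside) on a 36 mm round disc; its pointed end with a white line is the pointer. This point turns with the dial: x runs along the bar to the pointer, y across the flats to pinch
- dial (a joint): pointer angle (rad), growing clockwise seen from above: 0 = twelve o'clock (shackle), 1.047 = two o'clock. Clicks into a notch every 0.524 rad, about 0.06 Nm to pass; turns endlessly. Clockwise to two o'clock carries a hidden wheel into place; then back to twelve. Each within about 0.15 rad. If two o'clock is overrun, go anticlockwise to nine o'clock (-1.57) and start again
- shackle (a joint): how far the shackle is out of the lock body (m): 0 shut, 0.017 fully out. Blocked after about 1 mm until the combination is set; then slides with about 2 N of friction, stays where it is left, does not swivel. At the start the lock moves about 8 mm back before the bow meets the staple (centre of the staple at about x = +50 mm, y = +14 mm of the lock); then the shackle draws out
- housing: bystander: grey sensor housing, 56 x 72 x 50 mm, loose on the bench
- marker: bystander: marker pen, 131 mm long, loose on the bench
- caliper: bystander: caliper, 210 mm long, loose on the bench
- foam: bystander: tan foam block, 55 x 85 x 38 mm, loose on the bench

How it is judged:
On the way, in this order (a step that is already met when the one before it is completed fails the run):
1. the setting block stands fully down in its own pocket, let go (x of block_b in the frame of mouth_b between -0.004 and 0.004 m and y of block_b in the frame of mouth_b between -0.004 and 0.004 m and z of block_b in the frame of mouth_b below -0.0185 m and angle between block_b's own z axis and vertical below 0.12 rad and contact force between the fingers and block_b below 0.1 N), for 0.2 s.
2. the padlock's shackle is drawn out (more than 12 mm) after dialling, with the lock still hooked on its staple (value of joint shackle above 0.012 m and height (world z) of padlock below 0.11 m), for 0.1 s.
At the end, for the whole second after the job is handed in: Block within 4 mm of its pocket's axis, 18.5 mm or more below the mouth, upright within 0.12 rad; shackle out more than 12 mm; padlock held by the fingers (over 1 N), still, dial up, level within 0.35 rad, its underside more than 165 mm above the bench, clear of the box (x of block_b in the frame of mouth_b between -0.004 and 0.004 m and y of block_b in the frame of mouth_b between -0.004 and 0.004 m and z of block_b in the frame of mouth_b below -0.0185 m and angle between block_b's own z axis and vertical below 0.12 rad and value of joint shackle above 0.012 m and height (world z) of padlock above 0.165 m and angle between padlock's own z axis and vertical below 0.35 rad and contact force between the fingers and padlock above 1 N and contact force between padlock and lockout_box below 0.1 N and linear speed of padlock below 0.05 m/s); the arm keeps its last pose, push and grip.
It fails at once if one of the two blocks in the rack is disturbed (moved more than 10 mm) (distance of any of block_a, block_c from where it was at the start of the episode above 0.01 m).
It fails at once if one of the loose things on the bench (housing, marker, caliper, foam block) is shifted more than 30 mm (distance of any of housing, marker, caliper, foam from where it was at the start of the episode above 0.03 m).
It also fails if it takes over 72 s, if anything falls off the work surface, if the arm or the gripper's body presses on something with over 40 N, if the wrist force passes 120 N, or if a joint passes its speed limit or range.

## Working session

There is one attempt and no reset: what is moved stays moved. The work goes in short steps, Python scripts to look and compute and a tool call to move; the robot and the scene stay as the last step left them, time stands still between calls to the robot, and variables do not carry over. Pictures are saved under pics/ and viewed, at most 10 in all, crops included, and the job is handed in when it is done.

```bash
ls && mkdir -p pics && python3 - <<'E'
from workcell import bot
import cv2,numpy as np
np.set_printoptions(precision=4,suppress=True)
s=bot.get_state();print(s)
for n in("scene","top"):
    d=bot.get_image(n);cv2.imwrite(f"pics/{n}0.png",d["img"][:,:,::-1])
    print(n,d["mtx"].tolist(),np.array(d["R"]),np.array(d["t"]))
d=bot.get_image("wrist");print(d["mtx"],d["tool_from_camera"])
E
```

```text
pics
workcell.py
{'time_s': 0.0, 'joints': array([-1.2336,  0.1245,  1.6517, -0.    ,  1.3675, -0.0826]), 'joint_velocities': array([ 0.002 ,  0.0006,  0.001 ,  0.0003, -0.    ,  0.0024]), 'joint_torque': array([  0.0012, -41.7605, -35.9925,   0.0775,   0.0493,  -0.0002]), 'ee_pos': array([ 0.2647, -0.593 ,  0.2134]), 'tool_rot': array([-3.1396, -0.0002,  0.4198]), 'ft_force': array([ 0.6021,  0.9466, -0.3684]), 'ft_torque': array([ 0.0394, -0.033 ,  0.0294]), 'grasp_force': 0.0, 'width': 0.0952118574242391}
scene [[589.3345408183608, 0.0, 310.6237541675988], [0.0, 589.3345408183608, 239.22301950042146], [0.0, 0.0, 1.0]] [[-0.853  -0.5215  0.0226]
 [-0.3299  0.5049 -0.7976]
 [ 0.4045 -0.6878 -0.6027]] [0.4278 0.2917 1.297 ]
top [[615.2183371332817, 0.0, 324.39272263405934], [0.0, 615.2183371332817, 241.2296668577871], [0.0, 0.0, 1.0]] [[-0.0207 -0.9996 -0.0169]
 [-0.9879  0.023  -0.1536]
 [ 0.154   0.0135 -0.988 ]] [0.0063 0.5323 1.9448]
[[355.8455   0.     317.6023]
 [  0.     355.8455 244.2802]
 [  0.       0.       1.    ]] [[-0.0002 -0.961  -0.2764  0.0793]
 [ 1.      0.0001 -0.001  -0.0014]
 [ 0.001  -0.2764  0.961  -0.1707]
 [ 0.      0.      0.      1.    ]]
```

View pics/top0.png

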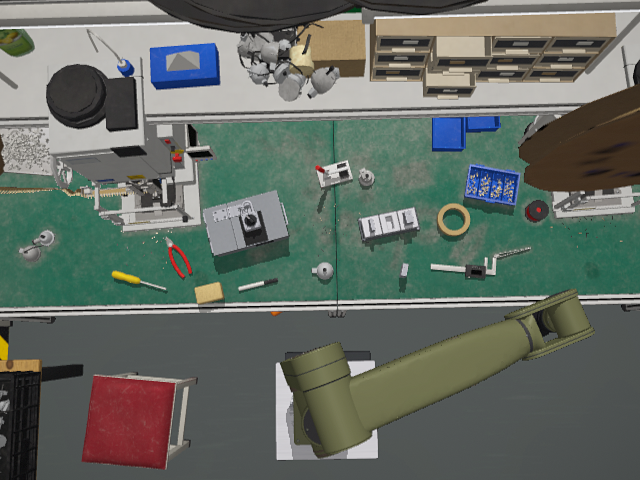

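View pics/scene0.png

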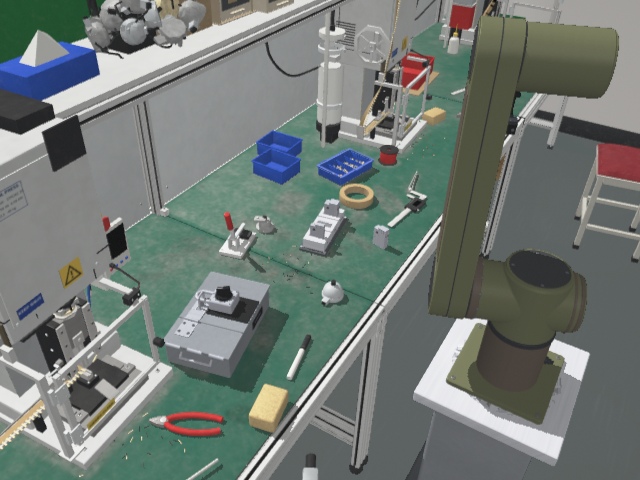

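The top view shows the box at about (248,225) with the padlock at (252,222), the rack at (389,224), the loose block at (404,270), the caliper at (475,268) and the housing at (323,270). The scene view agrees.

```bash
cat > h.py <<'E'
from workcell import bot
import cv2,numpy as np
from scipy.spatial.transform import Rotation as Ro
np.set_printoptions(precision=4,suppress=True)
def tool(s=None):
    s=s or bot.get_state(); T=np.eye(4)
    T[:3,:3]=Ro.from_euler("xyz",s["tool_rot"]).as_matrix(); T[:3,3]=s["ee_pos"]; return T
def shot(n,f=None):
    T=tool(); d=bot.get_image(n); C=np.eye(4)   # C: world from camera
    if n=="wrist": C=T@d["tool_from_camera"]
    else: C[:3,:3]=d["R"].T; C[:3,3]=-d["R"].T@d["t"]
    if f: cv2.imwrite(f"pics/{f}.png",d["img"][:,:,::-1]); np.savez(f"pics/{f}.npz",C=C,K=d["mtx"])
    return d["img"],d["mtx"],C
def load(f):
    z=np.load(f"pics/{f}.npz"); return cv2.imread(f"pics/{f}.png")[:,:,::-1],z["K"],z["C"]
def ray(K,C,uv): 
    v=np.linalg.inv(K)@[uv[0],uv[1],1]; return C[:3,3],C[:3,:3]@v
def onz(K,C,uv,z):
    o,v=ray(K,C,uv); return o+v*(z-o[2])/v[2]
def proj(K,C,X):
    p=np.linalg.inv(C)@np.append(X,1); p=K@p[:3]; return p[:2]/p[2]
def go(X,yaw=None,T=None):
    "shift in tool axes to put TCP at X (tool down); rz for yaw of tool"
    T=tool() if T is None else T
    print("shift",T[:3,:3].T@(np.array(X)-T[:3,3]))
    if yaw is not None:
        G=Ro.from_euler("xyz",[np.pi,0,yaw]); print("rotvec",(Ro.from_matrix(T[:3,:3]).inv()*G).as_rotvec())
E
python3 - <<'E'
from h import *
I,K,C=shot("top","top1")
for n,uv,z in[("block",(404,267),.06),("rack",(389,224),.03),("rackL",(362,232),.008),("rackR",(418,217),.008),("lock",(252,222),.11),("box",(246,224),.07),("housing",(323,270),.03),("caliper",(475,268),.01),("caltip",(432,267),.01),("calR",(530,250),.01)]: print(n,onz(K,C,uv,z))
T=tool();print(T)
E
```

```text
block [ 0.4408 -0.2562  0.06  ]
rack [ 0.5859 -0.2167  0.03  ]
rackL [ 0.5653 -0.1292  0.008 ]
rackR [ 0.611 -0.315  0.008]
lock [0.5879 0.2194 0.11  ]
box [0.5894 0.244  0.07  ]
housing [0.4403 0.0012 0.03  ]
caliper [ 0.4379 -0.4917  0.01  ]
caltip [ 0.4443 -0.3528  0.01  ]
calR [ 0.4927 -0.6733  0.01  ]
[[ 0.9132  0.4076 -0.0004  0.2648]
 [ 0.4076 -0.9132  0.0011 -0.5932]
 [ 0.0001 -0.0012 -1.      0.2139]
 [ 0.      0.      0.      1.    ]]
```

>>> drive_effector(motion={"offsets": [[0.09, 0.36, -0.23, -0.04, 0, 0, 0], [0.09, 0.36, -0.23, -0.04, 0, 0, 0], [0.09, 0.36, -0.23, -0.04, 0, 0, 0], [0.09, 0.36, -0.23, -0.04, 0, 0, 0], [0.09, 0.36, -0.23, -0.04, 0, 0, 0], [0.09, 0.36, -0.23, -0.04, 0, 0, 0], [0.09, 0.36, -0.23, -0.04, 0, 0, 0], [0.09, 0.36, -0.23, -0.04, 0, 0, 0]]}, force=20)

```text
time_s: 1.2
ee_pos: [0.5014, -0.2341, 0.2551]
tool_rot: [3.141, -0.001, 0.425]
ft_force: [0.4, -0.4, 0.6]
width: 0.0899
grasp_force: 0.0
```

>>> drive_effector(motion={"offsets": [[0.09, 0, 0, 0, 0, 0, 0], [0.09, 0, 0, 0, 0, 0, 0]]})

```text
time_s: 1.45
ee_pos: [0.4991, -0.2379, 0.2542]
tool_rot: [-3.141, 0.001, 0.418]
ft_force: [0.3, -0.0, -0.2]
width: 0.09
grasp_force: 0.0
```

```bash
python3 - <<'E'
from h import *
print(tool()); shot("wrist","w1")
E
```

```text
[[ 0.9139  0.4059 -0.0008  0.4991]
 [ 0.4059 -0.9139  0.0001 -0.2379]
 [-0.0006 -0.0004 -1.      0.2542]
 [ 0.      0.      0.      1.    ]]
```

View pics/w1.png

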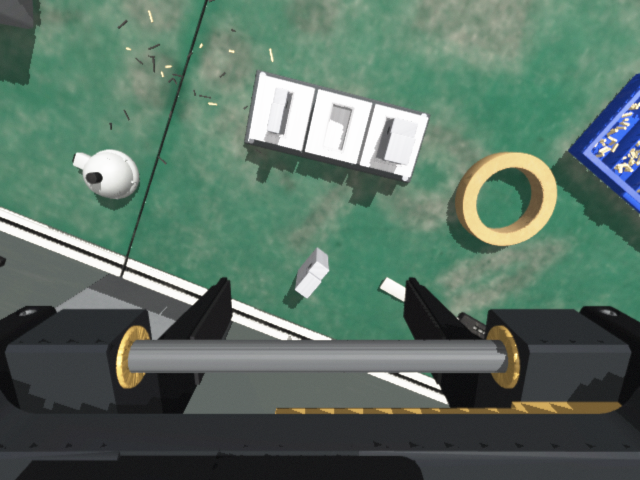

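The wrist view shows the rack, with the free middle pocket at about (339,128), the loose block at (313,273), and the caliper tip at (392,289). I'll zoom in for exact corners.

```bash
python3 - <<'E'
from h import *
I,K,C=load("w1")
a=cv2.resize(I[60:195,235:440],None,fx=3.9,fy=3.9,interpolation=cv2.INTER_CUBIC)
b=cv2.resize(I[235:310,280:345],None,fx=3.9,fy=3.9,interpolation=cv2.INTER_CUBIC)
a=a[:526]; 
a[-b.shape[0]:,:b.shape[1]]=b
cv2.imwrite("pics/z1.png",a[:,:,::-1]); print(a.shape,b.shape)
E
```

```text
(526, 800, 3) (292, 254, 3)
```

View pics/z1.png

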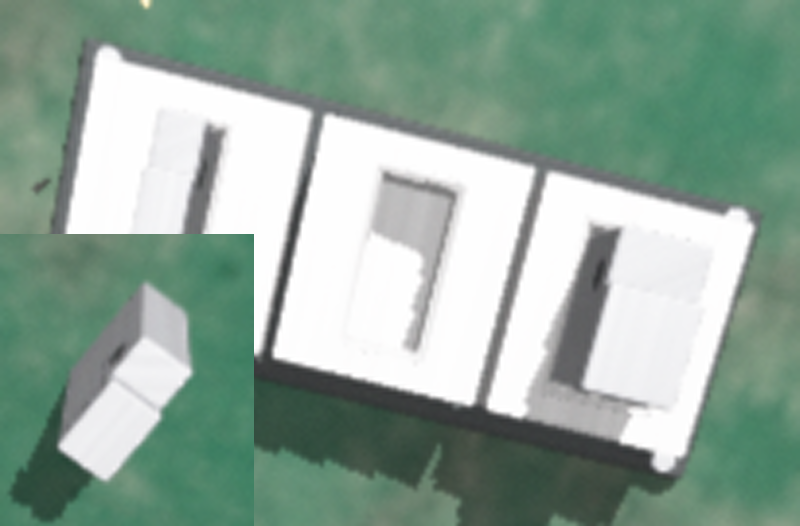

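The middle pocket is empty, and the two other pockets hold the thin and thick blocks. The loose block's higher step (-x end) is at the inset's lower left and its low end is at the upper right. Next I convert the corners to world points.

```bash
python3 - <<'E'
from h import *
I,K,C=load("w1")
f=lambda u,v,oy=0,ox=235,y0=60:((u+.5)/3.9-.5+ox,(v-oy+.5)/3.9-.5+y0)
P=[onz(K,C,f(*p),.036) for p in[(324,114),(538,166),(480,408),(272,358)]]
for p in P:print(p)
m=np.mean(P,0);print("mouth",m,"xdir",[np.arctan2(*(b-a)[[1,0]]) for a,b in[(P[3],P[0]),(P[2],P[1])]],"ydir",[np.arctan2(*(b-a)[[1,0]]) for a,b in[(P[1],P[0]),(P[2],P[3])]],np.linalg.norm(P[0]-P[1]),np.linalg.norm(P[0]-P[3]))
Q=[onz(K,C,f(u,v,234,280,235),z) for u,v,z in[(140,332,.056),(191,372,.056),(108,482,.064),(58,445,.064)]]
for q in Q:print(q)
print("block",np.mean(Q,0),np.linalg.norm(Q[0]-Q[1]),np.linalg.norm(Q[2]-Q[3]),"len",np.linalg.norm((Q[0]+Q[1]-Q[2]-Q[3])[:2]/2),"x yaw",np.arctan2(*(Q[0]+Q[1]-Q[2]-Q[3])[[1,0]]),"y",np.arctan2(*(Q[0]-Q[1])[[1,0]]),np.arctan2(*(Q[3]-Q[2])[[1,0]]))
E
```

```text
[ 0.6179 -0.1832  0.036 ]
[ 0.6291 -0.2395  0.036 ]
[ 0.5672 -0.2525  0.036 ]
[ 0.5562 -0.1952  0.036 ]
mouth [ 0.5926 -0.2176  0.036 ] xdir [np.float64(0.19117878411025055), np.float64(0.20692891817236497)] ydir [np.float64(1.7673989644700543), np.float64(1.7594206979901832)] 0.057360418323490925 0.06278515331412955
[ 0.4567 -0.2522  0.056 ]
[ 0.4517 -0.2702  0.056 ]
[ 0.4146 -0.261   0.064 ]
[ 0.4193 -0.2436  0.064 ]
block [ 0.4356 -0.2567  0.06  ] 0.01867739206500679 0.01795262541267589 len 0.038317305105542786 x yaw -0.23399367363946474 y 1.2973675275750693 1.3077692302107098
```

>>> drive_effector(motion={"offsets": [[0.05, -0.066, -0.009, 0.124, 0, 0, 0.668], [0.05, -0.066, -0.009, 0.124, 0, 0, 0.668], [0.05, -0.066, -0.009, 0.124, 0, 0, 0.668], [0.05, -0.066, -0.009, 0.124, 0, 0, 0.668], [0.05, -0.066, -0.009, 0.124, 0, 0, 0.668], [0.05, -0.066, -0.009, 0.124, 0, 0, 0.668]]})

```text
time_s: 2.25
ee_pos: [0.4359, -0.2561, 0.131]
tool_rot: [3.141, -0.001, -0.248]
ft_force: [-0.9, 0.3, -0.1]
width: 0.0505
grasp_force: 0.0
```

```bash
python3 - <<'E'
from h import *
I,K,C=shot("wrist","w2");print(tool())
c=proj(K,C,[.4356,-.2567,.06]);print(c,proj(K,C,tool()[:3,3]))
for p in [(20,9,56),(20,-9,56),(-20,-9,64),(-20,9,64)]:
    a=-.25;x,y,z=np.array(p)/1000;print(proj(K,C,[.4356+x*np.cos(a)-y*np.sin(a),-.2567+x*np.sin(a)+y*np.cos(a),z]))
b=I[200:320,240:400];cv2.imwrite("pics/z2.png",cv2.resize(b,None,fx=5,fy=5,interpolation=cv2.INTER_CUBIC)[:,:,::-1])
E
```

```text
[[ 0.9695 -0.2451  0.0007  0.4361]
 [-0.2451 -0.9695 -0.0005 -0.256 ]
 [ 0.0008  0.0003 -1.      0.1311]
 [ 0.      0.      0.      1.    ]]
[321.3435 255.9589] [321.151  297.4284]
[308.741  227.3477]
[334.1221 227.4036]
[333.7798 284.1931]
[308.7333 284.1376]
```

View pics/z2.png

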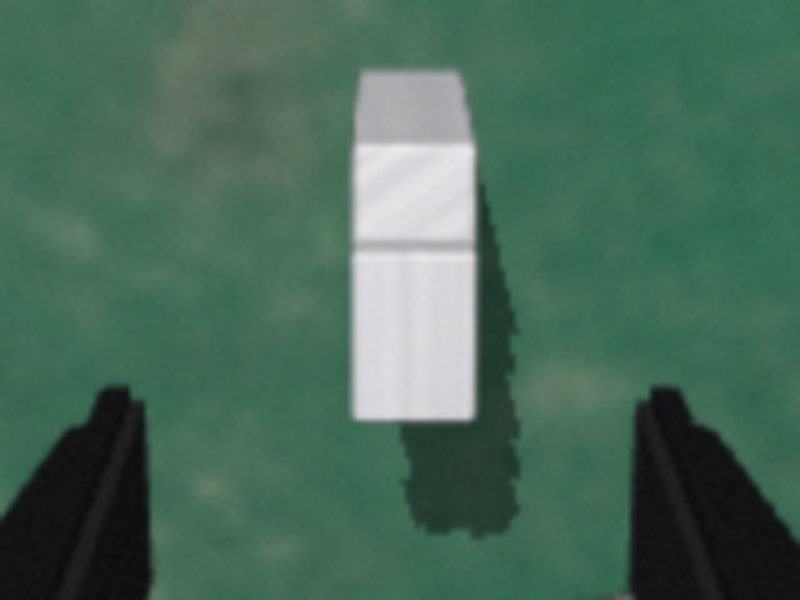

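The block sits square in the tool frame. Its corners are within about 1.5 px of the prediction, so I descend and grip.

>>> drive_effector(motion={"offsets": [[0.05, -0.0005, 0.001, 0.05, 0, 0, 0], [0.05, -0.0005, 0.001, 0.1, 0, 0, 0], [0.05, -0.0005, 0.001, 0.102, 0, 0, 0], [0.01, -0.0005, 0.001, 0.102, 0, 0, 0], [0.01, -0.0005, 0.001, 0.102, 0, 0, 0], [0.01, -0.0005, 0.001, 0.102, 0, 0, 0], [0.01, -0.0005, 0.001, 0.102, 0, 0, 0], [0.01, -0.0005, 0.001, 0.102, 0, 0, 0]]}, force=30)

```text
time_s: 3.3
ee_pos: [0.4361, -0.2571, 0.0301]
tool_rot: [3.14, -0.002, -0.248]
ft_force: [-0.8, -1.1, 6.5]
width: 0.0181
grasp_force: 30.0
```

>>> drive_effector(motion={"offsets": [[0.01, 0, 0, -0.0, 0, 0, 0], [0.01, 0, 0, -0.05, 0, 0, 0], [0.01, 0, 0, -0.1, 0, 0, 0], [0.01, 0, 0, -0.1, 0, 0, 0]]})

```text
time_s: 3.8
ee_pos: [0.4375, -0.2579, 0.1329]
tool_rot: [3.139, -0.008, -0.248]
ft_force: [-0.2, -0.4, -3.3]
width: 0.0178
grasp_force: 30.0
```

```bash
python3 - <<'E'
from h import *
print(tool()); go([.5926,-.2176,.10],.195)
E
```

```text
[[ 0.9693 -0.2456  0.0068  0.4375]
 [-0.2456 -0.9694 -0.0047 -0.2579]
 [ 0.0078  0.0029 -1.      0.1329]
 [ 0.      0.      0.      1.    ]]
shift [ 0.1402 -0.0772  0.0337]
rotvec [ 0.0046 -0.007  -0.4432]
```

>>> drive_effector(motion={"offsets": [[0.01, 0.06, -0.03, 0.013, 0, 0, -0.15], [0.01, 0.12, -0.06, 0.013, 0, 0, -0.3], [0.01, 0.14, -0.077, 0.013, 0.005, -0.007, -0.443], [0.01, 0.14, -0.077, 0.013, 0.005, -0.007, -0.443], [0.01, 0.14, -0.077, 0.013, 0.005, -0.007, -0.443], [0.01, 0.14, -0.077, 0.013, 0.005, -0.007, -0.443], [0.01, 0.14, -0.077, 0.013, 0.005, -0.007, -0.443]]})

```text
time_s: 4.68
ee_pos: [0.589, -0.2165, 0.1156]
tool_rot: [-3.135, 0.006, 0.194]
ft_force: [0.3, 0.1, -2.9]
width: 0.018
grasp_force: 30.0
```

```bash
python3 - <<'E'
from h import *
I,K,C=shot("wrist","w3");T=tool();print(T)
m=np.array([.5926,-.2176,.036]);a=.195
for x,y in[(31,28),(31,-28),(-31,-28),(-31,28)]:
    x/=1e3;y/=1e3;print(proj(K,C,m+[x*np.cos(a)-y*np.sin(a),x*np.sin(a)+y*np.cos(a),0]))
for p in[(20,9,.026),(20,-9,.026),(-20,9,.034),(-20,-9,.034)]: print("blk",proj(K,C,(T@[p[0]/1e3,-p[1]/1e3,-p[2],1])[:3]))
b=I[160:310,220:420];cv2.imwrite("pics/z3.png",cv2.resize(b,None,fx=4,fy=4,interpolation=cv2.INTER_CUBIC)[:,:,::-1])
E
```

```text
[[ 0.9813  0.1924 -0.0068  0.5892]
 [ 0.1924 -0.9813  0.0051 -0.2165]
 [-0.0056 -0.0063 -1.      0.1158]
 [ 0.      0.      0.      1.    ]]
[284.0376 206.5527]
[362.9583 206.5221]
[360.1601 287.4149]
[286.3557 287.3141]
blk [301.1795 282.0649]
blk [342.4642 282.0704]
blk [301.5403 372.4929]
blk [341.9423 372.5114]
```

View pics/z3.png

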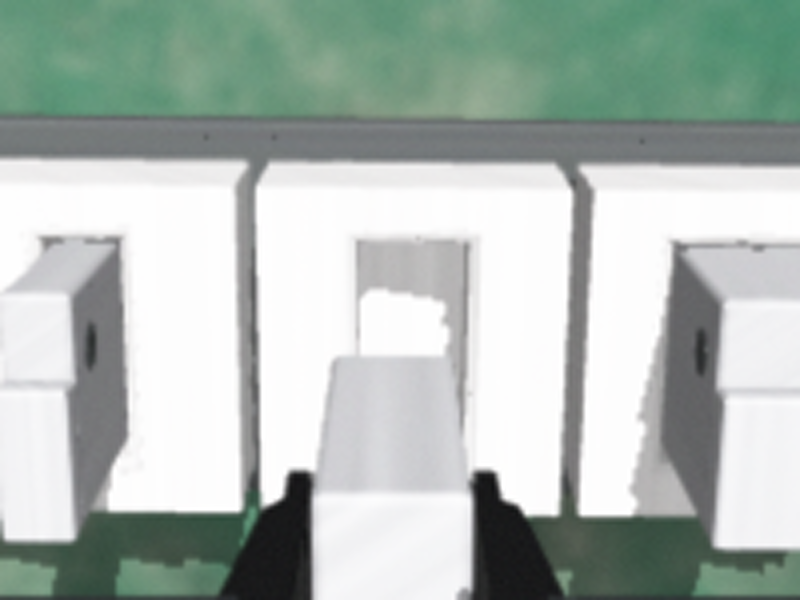

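The pocket's top corners land within 1 px of the prediction: back corners (284.4,206.8) and (363.2,206.8), front edge at row 288.7. The held block's top edge spans columns 298 to 338 at row 283, which shows a lateral camera bias of about 1.6 mm. I'll correct for it using the difference within this same image.

```bash
python3 - <<'E'
from h import *
I,K,C=load("w3");T=tool();print(T)
Ti=np.linalg.inv(T)
m=np.mean([onz(K,C,p,.036) for p in[(284.4,206.8),(363.2,206.8),(360.2,288.7),(285,288.7)]],0)
z=(T@[0.02,0,-.026,1])[2]
b=[(Ti@np.append(onz(K,C,p,z),1))[:3] for p in[(298,283),(338.3,283)]]
print("mouth",m,"in tool",Ti@np.append(m,1)); print("block edge in tool",b)
E
```

```text
[[ 0.9813  0.1924 -0.0068  0.5892]
 [ 0.1924 -0.9813  0.0051 -0.2165]
 [-0.0056 -0.0063 -1.      0.1158]
 [ 0.      0.      0.      1.    ]]
mouth [ 0.5919 -0.2176  0.036 ] in tool [0.003  0.0021 0.0797 1.    ]
block edge in tool [array([ 0.0195, -0.0104, -0.0259]), array([ 0.0196,  0.0072, -0.026 ])]
```

>>> drive_effector(motion={"offsets": [[0.01, 0.0035, 0.0037, 0, 0, 0, 0], [0.01, 0.0035, 0.0037, 0.03, 0, 0, 0], [0.01, 0.0035, 0.0037, 0.044, 0, 0, 0], [0.01, 0.0035, 0.0037, 0.044, 0, 0, 0], [0.01, 0.0035, 0.0037, 0.05, 0, 0, 0], [0.01, 0.0035, 0.0037, 0.054, 0, 0, 0], [0.01, 0.0035, 0.0037, 0.056, 0, 0, 0], [0.01, 0.0035, 0.0037, 0.056, 0, 0, 0]]})

```text
time_s: 5.72
ee_pos: [0.5936, -0.2187, 0.0596]
tool_rot: [-3.135, 0.006, 0.195]
ft_force: [-0.3, 0.1, -3.4]
width: 0.0177
grasp_force: 30.0
```

The block is about 6 mm into the pocket with no contact force. Continuing down.

>>> drive_effector(motion={"offsets": [[0.01, 0, 0, 0.006, 0, 0, 0], [0.01, 0, 0, 0.011, 0, 0, 0], [0.01, 0, 0, 0.015, 0, 0, 0], [0.01, 0, 0, 0.0155, 0, 0, 0], [0.01, 0, 0, 0.0155, 0, 0, 0]]})

```text
time_s: 6.35
ee_pos: [0.5935, -0.2187, 0.0443]
tool_rot: [-3.135, 0.006, 0.195]
ft_force: [-1.4, -0.0, -0.5]
width: 0.0179
grasp_force: 30.0
```

>>> drive_effector(motion={"offsets": [[0.036, 0, 0, 0, 0, 0, 0], [0.036, 0, 0, 0, 0, 0, 0], [0.036, 0, 0, 0, 0, 0, 0], [0.036, 0, 0, -0.03, 0, 0, 0], [0.036, 0, 0, -0.08, 0, 0, 0], [0.036, 0, 0, -0.13, 0, 0, 0], [0.036, 0, 0, -0.15, 0, 0, 0], [0.036, 0, 0, -0.15, 0, 0, 0]]})

```text
time_s: 7.35
ee_pos: [0.5953, -0.2198, 0.1955]
tool_rot: [-3.137, 0.003, 0.195]
ft_force: [-0.8, 0.3, 0.3]
width: 0.036
grasp_force: 0.0
```

```bash
python3 - <<'E'
from h import *
I,K,C=shot("wrist","w4");T=tool();print(T)
a=.195;m=np.array([.5926,-.2176,.036])
f=lambda x,y,z:proj(K,C,m+np.array([x*np.cos(a)-y*np.sin(a),x*np.sin(a)+y*np.cos(a),z])/1)
for p in[(.02,.009,.034),(.02,-.009,.034),(-.02,-.009,.042),(-.02,.009,.042)]:print(f(*p))
b=I[110:350,160:480];cv2.imwrite("pics/z4.png",cv2.resize(b,None,fx=2.5,fy=2.5,interpolation=cv2.INTER_CUBIC)[:,:,::-1])
lock=np.array([.588,.219,.11]); go([.55,.20,.3],0.2)
E
```

```text
[[ 0.9811  0.1936 -0.0077  0.5942]
 [ 0.1936 -0.9811  0.0055 -0.2193]
 [-0.0065 -0.0069 -1.      0.1931]
 [ 0.      0.      0.      1.    ]]
[306.8021 216.446 ]
[328.0506 216.462 ]
[327.8967 264.2138]
[306.8928 264.1824]
shift [ 0.0372 -0.4207 -0.1043]
rotvec [-0.0069  0.0065 -0.0052]
```

View pics/z4.png

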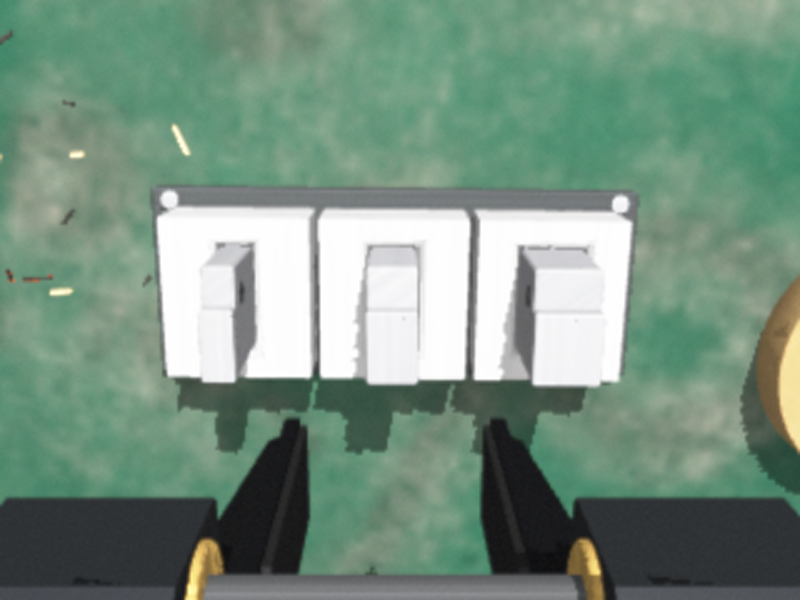

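The block is seated level with its two neighbours, which haven't moved. On to the padlock.

>>> drive_effector(motion={"offsets": [[0.05, 0.037, -0.42, -0.1, -0.007, 0.006, 0], [0.05, 0.037, -0.42, -0.1, -0.007, 0.006, 0], [0.05, 0.037, -0.42, -0.1, -0.007, 0.006, 0], [0.05, 0.037, -0.42, -0.1, -0.007, 0.006, 0], [0.05, 0.037, -0.42, -0.1, -0.007, 0.006, 0], [0.05, 0.037, -0.42, -0.1, -0.007, 0.006, 0], [0.05, 0.037, -0.42, -0.1, -0.007, 0.006, 0], [0.05, 0.037, -0.42, -0.1, -0.007, 0.006, 0]]})

```text
time_s: 8.4
ee_pos: [0.549, 0.2024, 0.2944]
tool_rot: [3.141, 0.003, 0.2]
ft_force: [0.4, -0.3, -0.1]
width: 0.0501
grasp_force: 0.0
```

>>> drive_effector(motion={"offsets": [[0.05, 0, 0, 0, 0, 0, 0], [0.05, 0, 0, 0, 0, 0, 0]]})

```text
time_s: 8.65
ee_pos: [0.55, 0.1978, 0.2946]
tool_rot: [3.14, 0.003, 0.193]
ft_force: [0.5, 0.1, -0.9]
width: 0.0498
grasp_force: 0.0
```

```bash
python3 - <<'E'
from h import *
I,K,C=shot("wrist","w5");T=tool();print(T)
for n,z,p in[("lock",.11,(.588,.219)),]:print(proj(K,C,[*p,z]))
u,v=proj(K,C,[.588,.225,.1]).astype(int);u0,v0=max(u-160,0),max(v-110,0);print(u0,v0)
b=I[v0:v0+220,u0:u0+300];cv2.imwrite("pics/z5.png",cv2.resize(b,None,fx=2.6,fy=2.6,interpolation=cv2.INTER_CUBIC)[:,:,::-1])
E
```

```text
[[ 0.9815  0.1915 -0.0018  0.5501]
 [ 0.1915 -0.9815 -0.0013  0.1977]
 [-0.002   0.001  -1.      0.2951]
 [ 0.      0.      0.      1.    ]]
[305.6897 180.8575]
140 68
```

View pics/z5.png

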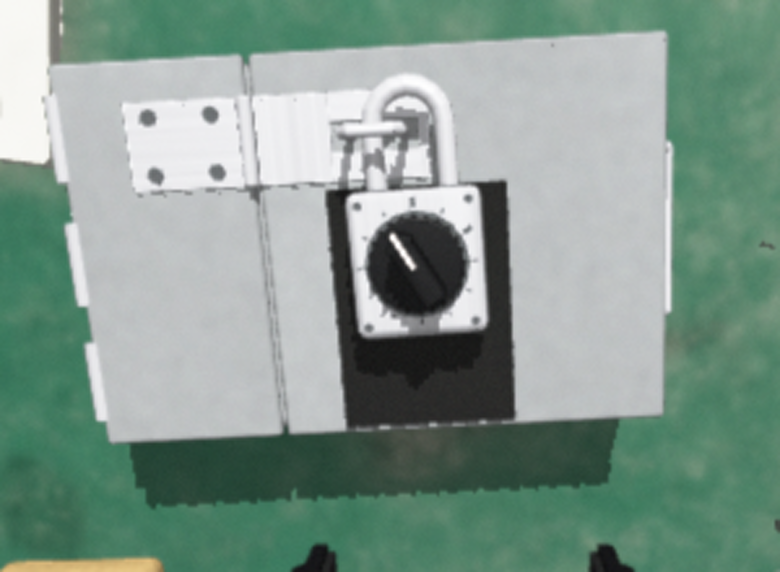

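The padlock's body top corners are at zoom (348,192), (480,187), (487,330) and (358,337). The shackle points up through the staple at (385,130). The white line runs from (413,268) to (392,235), so the pointer is at about 11 o'clock.

```bash
python3 - <<'E'
from h import *
I,K,C=load("w5");s=bot.get_state();T=tool(s);print(s["joints"])
f=lambda u,v:((u+.5)/2.6-.5+140,(v+.5)/2.6-.5+68)
P=[onz(K,C,f(*p),.101) for p in[(348,192),(480,187),(487,330),(358,337)]]
for p in P:print(p)
m=np.mean(P,0);an=lambda d:np.arctan2(d[1],d[0])
print("centre",m,"x yaw",an(P[0]-P[3]),an(P[1]-P[2]),"from y",an(P[0]-P[1])-np.pi/2,an(P[3]-P[2])-np.pi/2,np.linalg.norm(P[0]-P[1]),np.linalg.norm(P[0]-P[3]))
a=onz(K,C,f(413,268),.1255);b=onz(K,C,f(392,235),.1255);print("pointer yaw",an(b-a),a,b)
D=[onz(K,C,f(*p),.107) for p in[(366,262),(468,262),(416,210),(418,317)]]
print("dial disc centre",np.mean(D[:2],0),np.mean(D[2:],0))
# pointer line by mask
g=I[100:210,255:345].astype(int);
B=[onz(K,C,f(*p),.07) for p in[(250,56),(665,32),(663,415),(285,433)]];print("deck yaw",an(B[1]-B[2]),an(B[0]-B[1])-np.pi/2)
st=[onz(K,C,f(*p),.103) for p in[(338,131),(408,127)]];print("staple bar",st,an(st[0]-st[1])-np.pi/2)
print("bias in world",T[:3,:3]@[.0003,.0016,0])
E
```

```text
[ 0.2537 -0.0565  1.7013 -0.0008  1.4988  1.6319]
[0.6186 0.2571 0.101 ]
[0.6299 0.2085 0.101 ]
[0.5775 0.1951 0.101 ]
[0.565  0.2446 0.101 ]
centre [0.5977 0.2263 0.101 ] x yaw 0.22985180189900548 0.24890160797054753 from y 0.22900413674011544 0.24693482920682075 0.049929264624943036 0.05501983630277772
pointer yaw 0.7568514801169591 [0.5977 0.2271 0.1255] [0.6076 0.2365 0.1255]
dial disc centre [0.5985 0.2267 0.107 ] [0.5977 0.2265 0.107 ]
deck yaw 0.24804326075639577 0.24590770111853288
staple bar [array([0.6393, 0.2639, 0.103 ]), array([0.6456, 0.2388, 0.103 ])] 0.24646465762024872
bias in world [ 0.0006 -0.0015  0.    ]
```

>>> drive_effector(motion={"offsets": [[0.032, 0.053, -0.0175, 0.135, 0, 0.003, -0.564], [0.032, 0.053, -0.0175, 0.135, 0, 0.003, -0.564], [0.032, 0.053, -0.0175, 0.135, 0, 0.003, -0.564], [0.032, 0.053, -0.0175, 0.135, 0, 0.003, -0.564], [0.032, 0.053, -0.0175, 0.135, 0, 0.003, -0.564], [0.032, 0.053, -0.0175, 0.135, 0, 0.003, -0.564]]})

```text
time_s: 9.45
ee_pos: [0.5999, 0.2264, 0.164]
tool_rot: [3.138, -0.006, 0.757]
ft_force: [-0.2, -0.7, -0.1]
width: 0.0319
grasp_force: 0.0
```

```bash
python3 - <<'E'
from h import *
I,K,C=shot("wrist","w6");print(tool());print(proj(K,C,[.598,.2265,.1255]))
go([.5986,.225,.115],.757)
b=I[190:340,220:420];cv2.imwrite("pics/z6.png",cv2.resize(b,None,fx=4,fy=4,interpolation=cv2.INTER_CUBIC)[:,:,::-1])
E
```

```text
[[ 0.7267  0.6869  0.0063  0.5997]
 [ 0.6869 -0.7267  0.0017  0.2265]
 [ 0.0058  0.0031 -1.      0.1638]
 [ 0.      0.      0.      1.    ]]
[317.0695 276.6357]
shift [-0.0022  0.0002  0.0488]
rotvec [ 0.0031 -0.0058  0.0003]
```

View pics/z6.png

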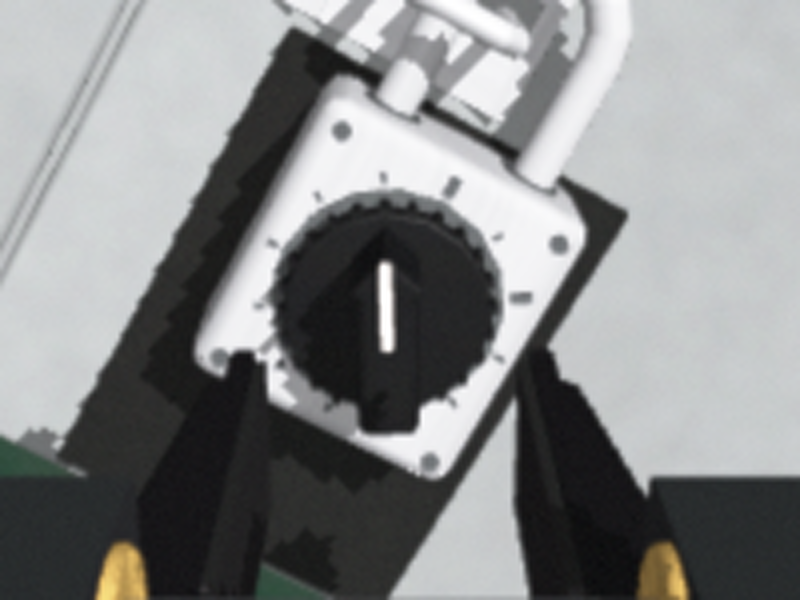

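The bar is upright between the fingers and centred, so the pointer alignment is good. Descending onto the bar.

>>> drive_effector(motion={"offsets": [[0.032, -0.002, 0.0, 0.03, 0.003, -0.006, 0], [0.032, -0.002, 0, 0.048, 0.003, -0.006, 0], [0.032, -0.002, 0, 0.053, 0.003, -0.006, 0], [0.032, -0.002, 0, 0.053, 0.003, -0.006, 0], [0.032, -0.002, 0, 0.053, 0.003, -0.006, 0]]})

```text
time_s: 10.12
ee_pos: [0.5982, 0.2255, 0.1095]
tool_rot: [-3.141, 0.002, 0.759]
ft_force: [-0.6, -0.2, -0.4]
width: 0.0318
grasp_force: 0.0
```

>>> drive_effector(motion={"offsets": [[0.0, 0, 0, 0.001, 0, 0, 0], [0.0, 0, 0, 0.001, 0, 0, 0], [0.0, 0, 0, 0.001, 0, 0, 0], [0.0, 0, 0, 0.001, 0, 0, 0], [0.0, 0, 0, 0.001, 0, 0, 0]]}, force=30)

```text
time_s: 10.75
ee_pos: [0.5977, 0.2253, 0.1078]
tool_rot: [-3.14, 0.003, 0.759]
ft_force: [0.3, -0.2, 2.1]
width: 0.0096
grasp_force: 30.1
```

>>> drive_effector(motion={"offsets": [[0.0, 0, 0, 0.0, 0, 0, 0.15], [0.0, 0, 0, 0, 0, 0, 0.3], [0.0, 0, 0, 0, 0, 0, 0.45], [0.0, 0, 0, 0, 0, 0, 0.6], [0.0, 0, 0, 0, 0, 0, 0.75], [0.0, 0, 0, 0, 0, 0, 0.9], [0.0, 0, 0, 0, 0, 0, 1.05], [0.0, 0, 0, 0, 0, 0, 1.2]]})

```text
time_s: 11.75
ee_pos: [0.5972, 0.2258, 0.1078]
tool_rot: [3.14, 0.004, -0.446]
ft_force: [-2.9, 0.5, 2.8]
width: 0.01
grasp_force: 30.7
```

>>> drive_effector(motion={"offsets": [[0.0, 0, 0, 0, 0, 0, 0.1], [0.0, 0, 0, 0, 0, 0, 0.2], [0.0, 0, 0, 0, 0, 0, 0.3], [0.0, 0, 0, 0, 0, 0, 0.371], [0.0, 0, 0, 0, 0, 0, 0.371], [0.0, 0, 0, 0, 0, 0, 0.371]]})

```text
time_s: 12.5
ee_pos: [0.5972, 0.2257, 0.1078]
tool_rot: [3.138, 0.003, -0.811]
ft_force: [-3.2, 2.2, 2.8]
width: 0.0098
grasp_force: 31.0
```

```bash
python3 - <<'E'
from h import *
I,K,C=shot("wrist","w7");print(tool(),bot.get_state()["ft_torque"],bot.get_state()["joints"])
b=I[150:390,160:480];cv2.imwrite("pics/z7.png",cv2.resize(b,None,fx=2.5,fy=2.5,interpolation=cv2.INTER_CUBIC)[:,:,::-1])
E
```

```text
[[ 0.6884 -0.7253 -0.0041  0.5973]
 [-0.7253 -0.6884 -0.0004  0.2257]
 [-0.0026  0.0032 -1.      0.1078]
 [ 0.      0.      0.      1.    ]] [ 0.5648  0.6478 -0.044 ] [0.2769 0.1872 1.7653 0.0009 1.1932 2.6589]
```

View pics/z7.png

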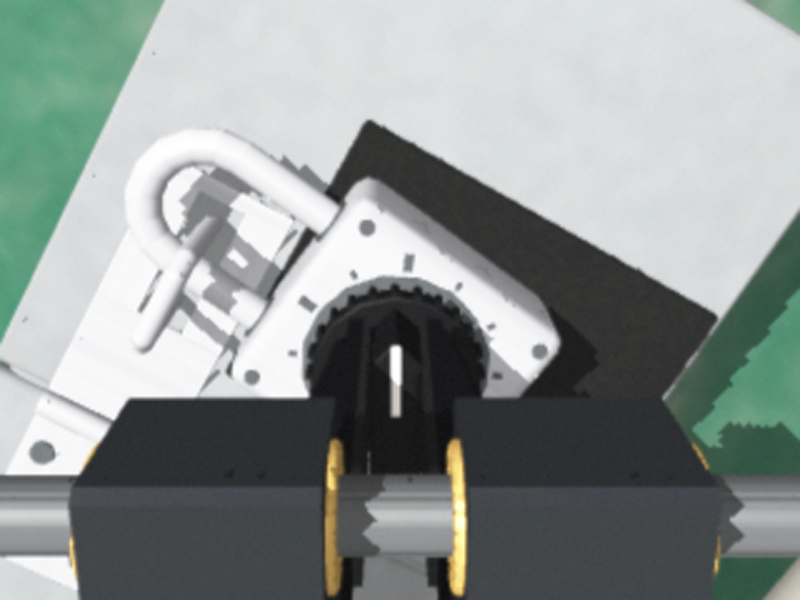

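The pointer has followed the gripper, but the lock body has dragged clockwise slightly on its pad. I'll measure its yaw from the corner screws at zoom (367,228), (540,351) and (252,377).

```bash
python3 - <<'E'
from h import *
f=lambda u,v,s,a,b:((u+.5)/s-.5+a,(v+.5)/s-.5+b)
an=lambda d:np.arctan2(d[1],d[0])
I,K,C=load("w7")
s=[onz(K,C,f(*p,2.5,160,150),.101) for p in[(367,228),(540,351),(252,377)]]
print(s,"xyaw",an(s[0]-s[1]),"yyaw",an(s[2]-s[0])-np.pi/2,np.linalg.norm(s[0]-s[1]),np.linalg.norm(s[0]-s[2]))
pd=[onz(K,C,f(*p,2.5,160,150),.073) for p in[(370,122),(715,318)]];print("pad yaw",an(pd[0]-pd[1]))
I,K,C=load("w6")
s=[onz(K,C,f(*p,4,220,190),.101) for p in[(558,244),(430,462),(342,131),(216,357)]]
print("before",an(s[0]-s[1]),an(s[2]-s[3]),an(s[2]-s[0])-np.pi/2,np.mean(s,0))
E
```

```text
[array([0.6217, 0.2107, 0.101 ]), array([0.5758, 0.2052, 0.101 ]), array([0.6169, 0.2526, 0.101 ])] xyaw 0.11954478209657521 yyaw 0.11449175385679777 0.046235938918428726 0.042107790700253875
pad yaw 0.23868650652720652
before 0.2681884779732265 0.24937351095530444 0.26338747670252727 [0.5971 0.2264 0.101 ]
```

>>> drive_effector(motion={"offsets": [[0.0, 0, 0, 0.0, 0, 0, 0.05], [0.0, 0, 0, 0, 0, 0, 0.1], [0.0, 0, 0, 0, 0, 0, 0.1], [0.0, 0, 0, 0, 0, 0, 0.1]]})

```text
time_s: 13.05
ee_pos: [0.5973, 0.2255, 0.1078]
tool_rot: [3.138, 0.002, -0.911]
ft_force: [-4.9, 2.7, 5.1]
width: 0.0099
grasp_force: 31.4
```

```bash
cat >> h.py <<'E'
def blob(I,uv,r=6):
    "centroid of the dark screw near uv"
    u,v=np.round(uv).astype(int); g=255-cv2.cvtColor(np.ascontiguousarray(I),cv2.COLOR_RGB2GRAY)[v-r:v+r+1,u-r:u+r+1].astype(float)
    m=cv2.moments(np.clip(g-np.median(g)-25,0,None)); return np.array([u-r+m["m10"]/max(m["m00"],1e-6),v-r+m["m01"]/max(m["m00"],1e-6)]),m["m00"]
def lockyaw(I,K,C,S,z=.101):
    "S: expected world xy of screws [front right, back right, front left]"
    W=[]
    for p in S:
        q,m=blob(I,proj(K,C,[*p[:2],z])); w=onz(K,C,q,z); W.append(w); print("screw",q,m,w)
    d,e=W[0]-W[1],W[2]-W[0]
    print("lock yaw",np.arctan2(d[1],d[0]),np.arctan2(e[1],e[0])-np.pi/2,np.linalg.norm(d),np.linalg.norm(e)); return W
E
python3 - <<'E'
from h import *
S=[(.6217,.2107),(.5758,.2052),(.6169,.2526)]
lockyaw(*load("w7"),S)
I=shot("wrist","w8");print(tool()); lockyaw(*I,S);print(bot.get_state()["ft_torque"])
E
```

```text
screw [306.4469 240.584 ] 2625.0 [0.6218 0.2106 0.101 ]
screw [378.7288 292.6872] 4166.0 [0.5735 0.2051 0.101 ]
screw [260.368 300.421] 2114.0 [0.617  0.2526 0.101 ]
lock yaw 0.11301606471743697 0.11541495649699196 0.04863454918533592 0.042232222418629194
[[ 0.6129 -0.7901 -0.0041  0.5973]
 [-0.7901 -0.6129 -0.0007  0.2256]
 [-0.002   0.0037 -1.      0.1078]
 [ 0.      0.      0.      1.    ]]
screw [300.4956 242.0139] 2524.0 [0.622  0.2106 0.101 ]
screw [377.7038 287.174 ] 4115.0 [0.574  0.2053 0.101 ]
screw [262.0591 310.2731] 5565.0 [0.6153 0.2546 0.101 ]
lock yaw 0.1088488089635384 0.1526542681643024 0.0483689061364092 0.04449581014883282
[ 0.6544  0.8754 -0.0293]
```

The dial is at about 1.02 rad relative to the lock, inside two o'clock. Now back anticlockwise.

>>> drive_effector(motion={"offsets": [[0.0, 0, 0, 0.0, 0, 0, -0.15], [0.0, 0, 0, 0, 0, 0, -0.3], [0.0, 0, 0, 0, 0, 0, -0.45], [0.0, 0, 0, 0, 0, 0, -0.6], [0.0, 0, 0, 0, 0, 0, -0.75], [0.0, 0, 0, 0, 0, 0, -0.9], [0.0, 0, 0, 0, 0, 0, -1.05], [0.0, 0, 0, 0, 0, 0, -1.05]]})

```text
time_s: 14.1
ee_pos: [0.599, 0.2244, 0.1078]
tool_rot: [3.139, 0.0, 0.137]
ft_force: [1.8, -2.0, 1.5]
width: 0.01
grasp_force: 30.7
```

```bash
python3 - <<'E'
from h import *
I=shot("wrist","w9");T=tool();print(T,bot.get_state()["ft_torque"],bot.get_state()["ft_force"])
# dark blobs on body top: candidates
for yaw in(.12,.25,.38):
    R=np.array([[np.cos(yaw),-np.sin(yaw)],[np.sin(yaw),np.cos(yaw)]]);c=np.array([.5972,.227])
    print("try",yaw);lockyaw(*I,[c+R@p for p in[(.0235,-.0215),(-.0235,-.0215),(.0235,.0215)]])
E
```

```text
[[ 0.9908  0.1354 -0.0003  0.5989]
 [ 0.1354 -0.9908 -0.0024  0.2244]
 [-0.0007  0.0024 -1.      0.1078]
 [ 0.      0.      0.      1.    ]] [-0.2871 -0.473   0.0479] [ 2.9961 -2.2311  2.4218]
try 0.12
screw [361.0452 254.4196] 9092.0 [0.6238 0.2067 0.101 ]
screw [347. 329.] 0.0 [0.5797 0.207  0.101 ]
screw [274.0241 249.6747] 913.0 [0.6202 0.2521 0.101 ]
lock yaw -0.008044804142928318 0.0791130628297767 0.04410304292227002 0.04555156392769926
try 0.25
screw [351.9494 247.1776] 4285.0 [0.6271 0.2121 0.101 ]
screw [353. 324.] 0.0 [0.5832 0.2042 0.101 ]
screw [268.9327 262.6572] 2824.0 [0.6127 0.254  0.101 ]
lock yaw 0.1764405933751579 0.32927277853013814 0.04453641826256998 0.0443527243657321
try 0.38
screw [347.9879 246.9919] 3229.0 [0.6269 0.2141 0.101 ]
screw [358. 319.] 0.0 [0.5866 0.202  0.101 ]
screw [261.3065 265.6935] 4551.0 [0.6105 0.2578 0.101 ]
lock yaw 0.29230075650822324 0.3586741346868485 0.042037464744217386 0.046706784304055046
```

```bash
cat >> h.py <<'E'
def front(f,u0,u1,v0,v1,thr=150):
    "small dark spots on the white body top"
    I,K,C=load(f);g=cv2.cvtColor(np.ascontiguousarray(I),cv2.COLOR_RGB2GRAY)[v0:v1,u0:u1]
    n,_,st,ce=cv2.connectedComponentsWithStats((g<thr).astype(np.uint8))
    T=np.linalg.inv(tool())
    for s,c in zip(st[1:],ce[1:]):
        if 4<=s[4]<80: print(c+[u0,v0],s[2:],onz(K,C,c+[u0,v0],.101)[:2])
E
python3 - <<'E'
from h import *
front("w9",240,400,200,330)
front("w9",240,400,200,330,110)
E
```

```text
[283.4516 201.0968] [10  4 31] [0.6462 0.25  ]
[340.  227.5] [5 2 6] [0.6366 0.2198]
[244.  233.5] [ 9  2 18] [0.6268 0.2683]
[347.9286 246.7857] [ 6  6 28] [0.627  0.2142]
[308.375 255.125] [ 4  7 24] [0.6197 0.234 ]
[269.2963 263.2222] [ 6  6 27] [0.6125 0.2538]
[289.4 266.2] [2 3 5] [0.6122 0.2431]
[350.3913 267.6087] [ 6  6 23] [0.6158 0.211 ]
[278.2 283.4] [3 2 5] [0.6017 0.2479]
[358.25 286.75] [3 2 4] [0.6056 0.2051]
[277.5 303. ] [4 1 4] [0.5902 0.2471]
[283.5625 200.5625] [ 8  3 16] [0.6465 0.25  ]
[308.6129 202.0645] [ 7  5 31] [0.6475 0.2375]
[270.5 231. ] [2 3 6] [0.63   0.2549]
[339.2857 232.1429] [3 3 7] [0.6342 0.2198]
[289.75 242.25] [4 4 8] [0.6253 0.2444]
[276.   245.75] [6 2 8] [0.6225 0.2513]
[348. 247.] [ 5  3 11] [0.6269 0.2141]
[308.25  254.875] [3 5 8] [0.6198 0.2341]
[269.3636 263.0909] [ 4  3 11] [0.6125 0.2538]
[350.5  267.25] [4 4 8] [0.616 0.211]
```

>>> drive_effector(motion={"offsets": [[0.0, 0, 0, 0.0, 0, 0, -0.11], [0.0, 0, 0, 0, 0, 0, -0.215], [0.0, 0, 0, 0, 0, 0, -0.215], [0.0, 0, 0, 0, 0, 0, -0.215]]})

```text
time_s: 14.65
ee_pos: [0.5984, 0.2249, 0.1078]
tool_rot: [3.141, 0.002, 0.35]
ft_force: [3.0, -1.7, 1.0]
width: 0.0097
grasp_force: 30.3
```

```bash
python3 - <<'E'
from h import *
shot("wrist","w10");print(tool());print(bot.get_state()["ft_torque"])
front("w10",240,400,200,300)
E
```

```text
[[ 0.939   0.3438 -0.0018  0.5983]
 [ 0.3438 -0.939  -0.0016  0.2249]
 [-0.0022  0.0009 -1.      0.1078]
 [ 0.      0.      0.      1.    ]]
[-0.3661 -0.7083 -0.0105]
[241.     217.8333] [3 3 6] [0.624  0.2774]
[255.4667 218.6   ] [ 9  4 15] [0.6262 0.2704]
[277.5862 253.8621] [ 6  6 29] [0.6121 0.2539]
[318. 254.] [ 3  7 21] [0.6193 0.2341]
[358.5    254.3333] [ 6  6 30] [0.6264 0.2141]
[296.75 260.75] [2 3 4] [0.612  0.2433]
[339.  261.5] [3 2 4] [0.6192 0.2223]
[356.     274.9091] [ 7  5 22] [0.6153 0.211 ]
[282.  275.5] [3 2 4] [0.6015 0.2479]
[276.  294.5] [3 2 6] [0.5899 0.2475]
```

The dial is at 12 (lock yaw 0.345, tool yaw 0.350). I'll raise the lock 4 mm so it swings freely, square it to the staple, then check.

>>> drive_effector(motion={"offsets": [[0.0, 0, 0, 0, 0, 0, 0], [0.0, 0, 0, -0.002, 0, 0, 0], [0.0, 0, 0, -0.004, 0, 0, 0], [0.0, 0, 0, -0.004, 0, 0, 0.05], [0.0, 0, 0, -0.004, 0, 0, 0.1], [0.0, 0, 0, -0.004, 0, 0, 0.1]]}, force=45)

```text
time_s: 15.45
ee_pos: [0.5958, 0.2254, 0.1097]
tool_rot: [-3.141, 0.008, 0.254]
ft_force: [-0.2, 0.1, -6.0]
width: 0.0098
grasp_force: 45.0
```

```bash
python3 - <<'E'
from h import *
shot("wrist","w11");print(tool());print(bot.get_state()["ft_torque"])
front("w11",240,400,200,300)
E
```

```text
[[ 0.9679  0.2511 -0.0069  0.5961]
 [ 0.2511 -0.968  -0.0015  0.2254]
 [-0.0071 -0.0003 -1.      0.11  ]
 [ 0.      0.      0.      1.    ]]
[0.0479 0.0296 0.0364]
[251.9524 219.8095] [12  3 21] [0.6261 0.2699]
[277.4138 253.8621] [ 6  6 29] [0.6114 0.2532]
[317.6154 254.    ] [ 4  7 26] [0.6167 0.2326]
[358.2069 254.3103] [ 7  6 29] [0.6219 0.2118]
[296.5 261. ] [2 3 4] [0.6101 0.2425]
[339.  261.2] [3 3 5] [0.6156 0.2206]
[355.5 275. ] [ 8  5 24] [0.6103 0.2099]
[281.2 275.4] [3 2 5] [0.6    0.2485]
[276.  294.5] [3 2 6] [0.5884 0.2488]
```

>>> drive_effector(motion={"offsets": [[0.0, -0.003, 0, 0, 0, 0, 0], [0.0, -0.006, 0, 0, 0, 0, 0], [0.0, -0.009, 0, 0, 0, 0, 0], [0.0, -0.012, 0, 0, 0, 0, 0], [0.0, -0.012, 0, 0, 0, 0, 0]]})

```text
time_s: 16.12
ee_pos: [0.5859, 0.2222, 0.1118]
tool_rot: [3.141, 0.003, 0.253]
ft_force: [0.8, 0.6, -6.5]
width: 0.01
grasp_force: 45.0
```

>>> drive_effector(motion={"offsets": [[0.0, -0.003, 0, 0, 0, 0, 0], [0.0, -0.006, 0, 0, 0, 0, 0], [0.0, -0.008, 0, 0, 0, 0, 0], [0.0, -0.008, 0, 0, 0, 0, 0]]})

```text
time_s: 16.62
ee_pos: [0.578, 0.2202, 0.1117]
tool_rot: [3.141, 0.004, 0.253]
ft_force: [0.4, 0.6, -6.6]
width: 0.01
grasp_force: 45.0
```

>>> drive_effector(motion={"offsets": [[0.0, -0.001, 0, 0, 0, 0, 0], [0.0, -0.002, 0, 0, 0, 0, 0], [0.0, -0.003, 0, 0, 0, 0, 0], [0.0, -0.003, 0, 0, 0, 0, 0]]})

```text
time_s: 17.12
ee_pos: [0.5753, 0.2195, 0.1117]
tool_rot: [3.141, 0.004, 0.253]
ft_force: [1.6, 0.3, -5.5]
width: 0.0098
grasp_force: 45.1
```

>>> drive_effector(motion={"offsets": [[0.0, -0.001, 0, 0, 0, 0, 0], [0.0, -0.002, 0, 0, 0, 0, 0], [0.0, -0.002, 0, 0, 0, 0, 0]]})

```text
time_s: 17.5
ee_pos: [0.5733, 0.219, 0.1117]
tool_rot: [3.141, 0.004, 0.253]
ft_force: [0.6, 1.0, -5.6]
width: 0.0099
grasp_force: 45.1
```

>>> drive_effector(motion={"offsets": [[0.0, -0.001, 0, 0, 0, 0, 0], [0.0, -0.002, 0, 0, 0, 0, 0], [0.0, -0.002, 0, 0, 0, 0, 0]]})

```text
time_s: 17.88
ee_pos: [0.572, 0.2186, 0.1118]
tool_rot: [3.141, 0.002, 0.253]
ft_force: [4.1, 2.5, -6.6]
width: 0.0097
grasp_force: 45.1
```

>>> drive_effector(motion={"offsets": [[0.0, -0.001, 0, 0, 0, 0, 0], [0.0, -0.002, 0, 0, 0, 0, 0], [0.0, -0.002, 0, 0, 0, 0, 0]]})

```text
time_s: 18.25
ee_pos: [0.5715, 0.2185, 0.1122]
tool_rot: [3.141, -0.002, 0.253]
ft_force: [8.6, 1.5, -9.1]
width: 0.0098
grasp_force: 45.0
```

```bash
python3 - <<'E'
from h import *
shot("wrist","w12");T=tool();I,K,C=load("w12")
front("w12",240,400,200,300)
# profile of grey levels along heel leg and toe leg lines, lock frame via tool
for y in(.014,-.014,0):
    r=[]
    for x in np.arange(.026,.096,.003):
        X=T@[x,-y-.0016,.0225,1]; u,v=np.round(proj(K,C,X[:3])).astype(int); r.append(int(I[v,u].mean()) if 0<=v<480 else -1)
    print(y,r)
E
```

```text
[277.2143 253.5   ] [ 6  6 28] [0.5866 0.2466]
[317.5    253.2308] [ 4  7 26] [0.5921 0.2257]
[357.8966 253.5172] [ 7  6 29] [0.5974 0.2047]
[296.25 260.25] [2 3 4] [0.5854 0.2358]
[355.55 274.15] [ 6  5 20] [0.5857 0.2026]
[276.2 294.4] [3 2 5] [0.5632 0.2419]
[358.8 294.4] [3 2 5] [0.5747 0.1976]
0.014 [156, 90, 28, 26, 27, 98, 235, 236, 237, 237, 237, 237, 238, 238, 140, 147, 172, 252, 221, 235, 243, 245, 230, 203]
-0.014 [157, 236, 236, 236, 234, 239, 234, 238, 237, 237, 238, 237, 236, 236, 235, 239, 242, 244, 210, 198, 199, 198, 198, 198]
0 [198, 194, 46, 45, 44, 43, 43, 43, 45, 44, 45, 185, 238, 148, 154, 145, 197, 197, 135, 240, 248, 246, 222, 200]
```

The stop is reached at about 9 N. The toe line shows a dark gap from x≈29 to 41 mm, so the shackle is fully out. Now I push back until the wire is in that gap.

>>> drive_effector(motion={"offsets": [[0.0, 0.007, 0, 0, 0, 0, 0], [0.0, 0.014, 0, 0, 0, 0, 0], [0.0, 0.021, 0, 0, 0, 0, 0], [0.0, 0.028, 0, 0, 0, 0, 0], [0.0, 0.035, 0, 0, 0, 0, 0], [0.0, 0.040, 0, 0, 0, 0, 0], [0.0, 0.042, 0, 0, 0, 0, 0], [0.0, 0.042, 0, 0, 0, 0, 0]]})

```text
time_s: 19.3
ee_pos: [0.6102, 0.2285, 0.1114]
tool_rot: [3.141, 0.004, 0.253]
ft_force: [-0.8, 0.6, -6.3]
width: 0.0099
grasp_force: 45.0
```

>>> drive_effector(motion={"offsets": [[0.0, 0.001, 0, 0, 0, 0, 0], [0.0, 0.002, 0, 0, 0, 0, 0], [0.0, 0.002, 0, 0, 0, 0, 0]]})

```text
time_s: 19.68
ee_pos: [0.6121, 0.229, 0.1116]
tool_rot: [3.141, 0.003, 0.253]
ft_force: [1.2, 0.3, -5.9]
width: 0.0098
grasp_force: 45.0
```

>>> drive_effector(motion={"offsets": [[0.0, 0.001, 0, 0, 0, 0, 0], [0.0, 0.001, 0, -0.003, 0, 0, 0], [0.0, 0.001, 0, -0.006, 0, 0, 0], [0.0, 0.001, 0, -0.009, 0, 0, 0], [0.0, 0.001, 0, -0.009, 0, 0, 0]]})

```text
time_s: 20.3
ee_pos: [0.6135, 0.2294, 0.1212]
tool_rot: [3.141, 0.002, 0.253]
ft_force: [-0.4, -0.1, -5.8]
width: 0.0099
grasp_force: 45.0
```

>>> drive_effector(motion={"offsets": [[0.0, 0, 0, -0.003, 0, 0, 0], [0.0, 0, 0, -0.006, 0, 0, 0], [0.0, 0, 0, -0.009, 0, 0, 0], [0.0, 0, 0, -0.009, 0, 0, 0]]})

```text
time_s: 20.8
ee_pos: [0.6135, 0.2294, 0.1301]
tool_rot: [3.141, 0.003, 0.253]
ft_force: [0.3, 0.1, -5.1]
width: 0.0098
grasp_force: 45.0
```

No added force, so the toe has passed the bar. Lifting clear.

>>> drive_effector(motion={"offsets": [[0.0, 0, 0, -0.01, 0, 0, 0], [0.0, 0, 0, -0.03, 0, 0, 0], [0.0, 0, 0, -0.055, 0, 0, 0], [0.0, 0, 0, -0.08, 0, 0, 0], [0.0, 0, 0, -0.105, 0, 0, 0], [0.0, 0, 0, -0.12, 0, 0, 0], [0.0, 0, 0, -0.12, 0, 0, 0], [0.0, 0, 0, -0.12, 0, 0, 0]]})

```text
time_s: 21.8
ee_pos: [0.613, 0.2293, 0.2484]
tool_rot: [3.141, 0.005, 0.253]
ft_force: [-0.7, -0.3, -6.0]
width: 0.01
grasp_force: 45.0
```

>>> drive_effector(motion={"offsets": [[0.0, 0, 0, 0, 0, 0, 0], [0.0, 0, 0, 0, 0, 0, 0], [0.0, 0, 0, 0, 0, 0, 0], [0.0, 0, 0, 0, 0, 0, 0]]})

```text
time_s: 22.3
ee_pos: [0.6135, 0.2294, 0.2494]
tool_rot: [3.141, 0.004, 0.253]
ft_force: [0.4, -0.1, -6.7]
width: 0.0095
grasp_force: 45.0
```

```bash
python3 - <<'E'
from h import *
shot("wrist","w13");T=tool();I,K,C=load("w13")
front("w12",270,365,245,300);print();front("w13",270,365,245,300)
for y in(.014,-.014):
    r=[]
    for x in np.arange(.026,.096,.003):
        X=T@[x,-y-.0016,.0225,1]; u,v=np.round(proj(K,C,X[:3])).astype(int); r.append(int(I[v,u].mean()) if 0<=v<480 else -1)
    print(y,r)
# rack block check from the top camera: change against the earlier picture
A=load("top1")[0].astype(int);B=shot("top","top2")[0].astype(int);M=(np.abs(A-B).max(2)>40).astype(np.uint8);M[285:]=0
print([s.tolist() for s in cv2.connectedComponentsWithStats(M)[2][1:] if s[4]>12]); print(bot.get_state()["joint_velocities"])
E
```

```text
[317.5    253.2308] [ 4  7 26] [0.5921 0.2257]
[277.2143 253.5   ] [ 6  6 28] [0.5866 0.2466]
[357.8966 253.5172] [ 7  6 29] [0.5974 0.2047]
[296.25 260.25] [2 3 4] [0.5854 0.2358]
[270.2292 283.9792] [ 2 37 48] [0.5685 0.2464]
[355.55 274.15] [ 6  5 20] [0.5857 0.2026]
[276.2 294.4] [3 2 5] [0.5632 0.2419]
[358.8 294.4] [3 2 5] [0.5747 0.1976]

[277.1786 254.2143] [ 7  6 28] [0.5812 0.2623]
[317.5556 253.8889] [ 4  7 27] [0.591  0.2256]
[357.8276 254.2414] [ 6  6 29] [0.6001 0.1888]
[296.4 261.2] [2 3 5] [0.5789 0.2432]
[338.6 261.2] [2 3 5] [0.5889 0.2045]
[270.1786 281.5714] [ 2 23 28] [0.5525 0.2628]
[355.2857 274.8571] [ 7  5 21] [0.5796 0.1854]
[281.2 275.4] [3 2 5] [0.5613 0.2539]
[270.7 295.7] [ 2  7 10] [0.5381 0.2591]
[276.1667 294.6667] [4 2 6] [0.5405 0.2542]
[359.25 294.75] [3 2 4] [0.5607 0.1759]
0.014 [129, 91, 43, 40, 40, 112, 230, 230, 231, 231, 230, 231, 231, 232, 230, 234, 233, 231, 167, 105, 101, 104, 104, 105]
-0.014 [131, 229, 230, 229, 228, 224, 232, 232, 231, 231, 231, 230, 229, 229, 229, 236, 235, 239, 147, 116, 110, 112, 116, 111]
[[201, 157, 75, 128, 5382], [196, 169, 2, 11, 14], [386, 216, 8, 17, 91], [387, 242, 6, 6, 23], [269, 262, 6, 16, 20], [401, 263, 8, 14, 79]]
[ 0.0011  0.0008 -0.0027 -0.0013  0.0016 -0.0002]
```

The lock hangs level in the grip with the shackle gap intact. The top view shows changes only at the arm, the rack pocket and the block's old spot. Handing in.

```bash
python3 -c "
from workcell import bot
print(bot.job_done())"
```

```text
the job is handed in; nothing more can be done
None
```

The job is handed in, with no verdict returned: the setting block is fully down in its pocket and released, and the dialled-open padlock is off the staple, held still and level about 14 cm above where it lay.

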